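# Spot-check a drill battery with the bench infrared thermometer

## Task

Check how warm the drill battery is before it goes on charge (the loose pack by itself towards the front of the bench, not the one stored at the back right): swing the keeper that locks the infrared thermometer's barrel a quarter turn forward out of the way, leave it open, and draw the pistol-shaped thermometer out of its wooden holder. Then hold it up off the bench and, from 10 to 20 cm away, point its barrel slantwise down at the middle of the battery; finish while still holding it there, aimed and steady, without touching the battery or shoving the other loose things about.

Things in the scene. Friction and masses are not known exactly. Their poses are not given: they have to be found in the camera images.
- holder: plywood holder, fixed to the bench: foot board 205 x 110 x 15 mm, at the back a sleeve round the thermometer's pistol grip (40 x 36 mm inside, 3 mm play), in front a notched upright (x 59 to 75 mm, 176 mm tall) under the barrel. Origin on the bench below the thermometer's origin; x the way the stowed barrel points, z up. The sleeve leans 12 degrees: draw along (0.208, 0, 0.978) of this frame
- sleeve_mouth (a point): middle of the mouth of the holder's sleeve, 87 mm above the bench; about 60 mm of the grip stands in the sleeve below it
- keeper (a joint): keeper: flat bar 17 mm wide, 62 mm from pivot to knob, turning on a vertical screw on the upright's left horn, laid across the barrel to lock it in. Radians: 0 = across the barrel, knob to the holder's -y; grows as the knob swings forward (anticlockwise from above); 1.57 = along the holder's +x, clear of the barrel; stop at 2.0. Moves with under 1 N at the knob, stays where left
- keeper_knob (a point): top centre of the keeper's upright black knob, 14 mm in diameter, 23 mm tall, at the free end of the bar; the bar's upper face is 26 mm below this point; the knob's top is 208 mm above the bench
- keeper_pivot (a point): on the vertical axis of the keeper's pivot, at the height of the knob's top; 62 mm from the knob
- thermometer: grey and black pistol-shaped infrared thermometer, 0.2 kg, stowed with its barrel level. Origin on the barrel axis, 159 mm above the bench. x to the muzzle, z up. Housing to be gripped: x -60 to 45, y +-21, z -23 to 26 mm; then a 30 mm round snout to the muzzle at x = 88 mm. Pistol grip 34 x 30 mm, raked 12 degrees, down to (-48, 0, -130) mm. Display on the rear face. 45 mm free below housing
- muzzle (a point): middle of the muzzle's lens, 88 mm ahead of the thermometer's origin; axes as the thermometer's: its x is the line of sight
- grip_foot (a point): middle of the underside of the pistol grip, the lowest point of the stowed thermometer
- battery: the loose drill battery to be measured: black pack 68 x 105 x 42 mm with a 44 x 75 mm tower up to 60 mm, standing alone near the front of the bench, to the right of the middle if the holder is on the left and the other way round (sides vary). Origin: centre of its underside; y along its length, z up
- battery_middle (a point): middle of the battery pack, 30 mm above its underside: the point to aim at
- pliers: combination pliers, 73 x 173 x 21 mm, lying behind the work; origin under their centre; leave alone
- pencil: flat carpenter's pencil, 14 x 169 x 8 mm, lying between holder and battery, along its y; origin under its centre; leave alone
- hexkey: L-shaped hex key, 33 x 98 x 7 mm, lying near the front edge; origin under its centre; leave alone
Not all that is in view belongs to the job. Of the things shaped like the holder, the plywood one is meant.

How it is judged:
By the outcome, as a careful person would: the job done as asked, in the order asked, and still so for the second after the job is handed in, while the arm keeps its last pose, push and grip.
It also fails if it takes over 45 s, if anything falls off the work surface, if the arm or the gripper's body presses on something with over 40 N, if the wrist force passes 120 N, or if a joint passes its speed limit or range.

## Robot

A 6-joint arm with a two-finger parallel gripper is mounted at the origin on a cart in front of the work surface, level with it; the furniture and walls round the work are solid. World frame = base frame: x ahead of the robot, y to its left, z up, the work surface at z = 0. Lengths are in mm, angles in rad, forces in N, time in s.
With the tool pointing down it reaches from about 350 to 875 mm from the base axis. Payload 4.2 kg.
Tool frame: the origin (TCP) lies between the finger pads; the fingertips stand 8 mm ahead of it and the grasp point (between the pads) lies 11 mm behind it; z points along the fingers, y is the line along which they close (so a half turn about z gives the same grasp; the last joint's range is limited). The gripper opens to 87 mm and grips with 3 to 60 N. Pads are 19 mm wide; open, the fingers measure 117 mm over their backs; the gripper's body (75 mm by 190 mm) begins 51 mm behind the grasp point.
Start: joints at [1.566, 0.385, 0.008, 0, -1.194, -0.259], TCP at [162.937, 603.366, 230.55] pointing down, gripper open.
Joint ranges: [-3.14, 3.14], [-1.21, 2.06], [-1.07, 1.41], [-3.16, 2.05], [-2.99, -0.16], [-3.1, 3.1]. Speed limits (rad/s): [2.79, 2.79, 3.14, 3.14, 3.14, 3.14].

## Interface

Orientations are given as a rotation vector (axis times angle).
In Python, from plant import * gives the robot as it stands.
- The arm moves only by the tool step_arm, never from a script. Its argument "increments" is a list that holds one entry, the list of rows, each a list of 7 numbers: the turn, a rotation vector about the tool's x, y, z normalised to -1 to 1, where 1 is 0.5 rad, then the shift along the tool's x, y, z normalised to -1 to 1, where 1 is 15 cm, then the closure, from -1 (fully open) to 1 (shut). A call has 1 to 20 rows; each row shifts and turns the commanded pose from where the row before left it, along the tool's axes as they then stand; what a row does not reach is not made up. A row lasts 1/10 s, in which the tool goes at most 50 mm and 8.59 degrees, less where a joint would pass 70% of its speed; a pose out of reach is approached as far as the arm can. A call with a number of a shift or a turn outside -1 to 1 is refused whole. A call with a gripper value outside its range is refused whole. The fingers move at their own pace and stop on an object; "squeeze" is the grip in N (left out, the last holds). Time passes only in rows, so rows that do not move let the fingers close. It gives the time, the measured TCP pose, the force, the opening and the grip force at its end, in the units of the state.
- sense(): the state, without advancing time (a new reading comes with each control period).
- read_camera(name): name is "scene" or "top" or "wrist"; returns a dict with "pixels" (480x640x3 uint8, red, green, blue), "depth" (480x640 float32, mm along the optical axis (not along the pixel's ray), 0 where there is no reading), "intrinsics" (3x3 intrinsics, pixels), "R" (3x3) and "t" (3): a world point X has camera coordinates R X + t. Camera axes: x right, y down, z forward; pixel columns grow to the right and rows downward; lengths in mm; the calibration is good to about 2 mm. A picture is of the moment at which its call begins.
- hand_in(): hands the job in; it is judged then, once.
The state is a dict: "clock": time; "joint_positions": joint angles; "dq": joint speeds; "joint_efforts": joint torques, N m; "position": TCP position; "orientation": TCP orientation; "contact_force": force on the tool from outside, world axes, zero at the start; "ft_torque": the same for the moment, N m; "width": opening from 0.0 (shut) to 1.0 (fully open); "gripper_force": force on a finger pad.
Only numpy, scipy, OpenCV 4.12 (cv2) and the standard library are available. Lean on these libraries where they do the work, as an engineer would, in place of code of your own. Each camera call takes 0.05 s, during which the arm holds its last target. There are 200 camera calls.

## Working session

There is one attempt and no reset: what is moved stays moved. The work goes in short steps, Python scripts to look and compute and a tool call to move; the robot and the scene stay as the last step left them, time stands still between calls to the robot, and variables do not carry over. Pictures are saved under pics/ and viewed, at most 10 in all, crops included, and the job is handed in when it is done.

Besides the shell and the picture viewer there is one more tool, called after ">>>" as name(argument=value, ...), one argument or row to a line, values as JSON. step_arm: Moves the arm, as the interface text tells. Scaled input: -1 to 1 covers 15 cm each way for a shift and 0.5 rad each way for a turn. Its arguments: {"type":"object","properties":{"increments":{"type":"array"},"squeeze":{"type":"number"}},"required":["increments"]}

```bash
mkdir -p pics; ls; python3 - <<'E'
from plant import *
import cv2, numpy as np
s=sense();print({k:np.round(v,3).tolist() for k,v in s.items()})
for n in("scene","top"):
    c=read_camera(n);cv2.imwrite(f"pics/{n}0.png",c["pixels"][:,:,::-1]);np.savez(f"{n}0.npz",**c)
    print(n,np.round(c["intrinsics"],1).tolist(),np.round(c["R"],3).tolist(),np.round(c["t"],1).tolist())
E
```

```text
pics
{'clock': 0.0, 'joint_positions': [1.566, 0.386, 0.007, -0.001, -1.194, -0.259], 'dq': [0.001, -0.001, -0.002, 0.001, 0.001, -0.0], 'joint_efforts': [-0.002, -39.067, 18.74, 4.22, 0.011, -0.0], 'position': [162.792, 602.826, 229.477], 'orientation': [3.112, -0.413, -0.0], 'contact_force': [-0.259, -0.225, 0.037], 'ft_torque': [0.014, 0.03, -0.013], 'gripper_force': 0.0, 'width': 1.0}
scene [[612.2, 0.0, 319.6], [0.0, 612.2, 234.4], [0.0, 0.0, 1.0]] [[0.758, -0.652, -0.013], [-0.464, -0.525, -0.713], [0.458, 0.546, -0.701]] [-520.8, 249.8, 1756.2]
top [[458.8, 0.0, 314.2], [0.0, 458.8, 243.2], [0.0, 0.0, 1.0]] [[-0.014, -1.0, 0.006], [-0.995, 0.014, -0.098], [0.098, -0.007, -0.995]] [-199.2, 551.2, 1262.3]
```

View pics/scene0.png

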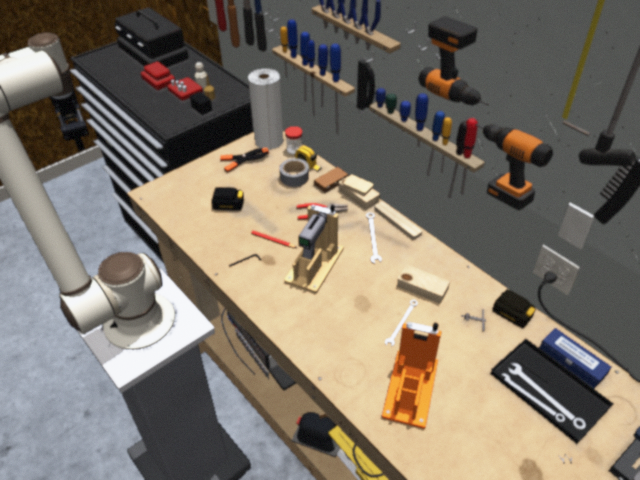

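View pics/top0.png

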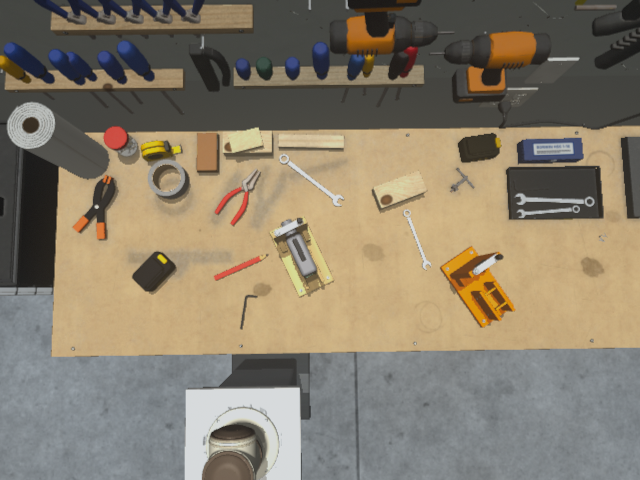

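```bash
cat > h.py <<'E'
import numpy as np, cv2
def cloud(c):
    K,R,t,d=c["intrinsics"],c["R"],c["t"],c["depth"]
    v,u=np.mgrid[0:480,0:640]
    P=np.stack([(u-K[0,2])/K[0,0]*d,(v-K[1,2])/K[1,1]*d,d],-1)
    W=(P-t)@R
    W[d==0]=np.nan
    return W
def load(n): return dict(np.load(n))
E
python3 - <<'E'
from h import *
A=load("top0.npz");B=load("scene0.npz")
a=cv2.resize(A["pixels"][200:310,255:345,::-1],None,fx=5,fy=5,interpolation=cv2.INTER_CUBIC)
b=cv2.resize(B["pixels"][195:295,275:355,::-1],None,fx=5.5,fy=5.5,interpolation=cv2.INTER_CUBIC)[:550]
a=cv2.resize(a,(330,403));b=cv2.resize(b,(440,550))
o=np.zeros((550,770,3),np.uint8);o[:403,:330]=a;o[:,330:]=b
cv2.imwrite("pics/crop1.png",o)
W=cloud(A);p=A["pixels"]
print("bench z",np.nanmedian(W[300:340,100:200,2]), W[440,240], W[271,154],W[258,297],W[228,290])
sub=W[195:310,250:350]
for lo,hi in((200,216),(188,200),(178,188),(165,178),(150,165),(80,100),(8,22)):
    m=(sub[...,2]>lo)&(sub[...,2]<hi);q=sub[m]
    if len(q)>4:
        r=cv2.minAreaRect(q[:,:2].astype(np.float32));print(lo,hi,len(q),q.mean(0).round(1),np.round(r[0],1),np.round(r[1],1),round(r[2],1))
sub=W[240:300,120:190]
for lo,hi in((52,70),(30,50),(25,70)):
    m=(sub[...,2]>lo)&(sub[...,2]<hi);q=sub[m]
    r=cv2.minAreaRect(q[:,:2].astype(np.float32));print('bat',lo,hi,len(q),q.mean(0).round(1),np.round(r[0],1),np.round(r[1],1),round(r[2],1))
E
```

```text
bench z -1.559944628536451 [ 74.46050448 -26.93043907 206.85166017] [475.29428895 230.98683444  57.39063695] [ 497.19437131 -162.7067876   179.16847753] [ 571.74440922 -146.24489514  182.4737552 ]
200 216 25 [ 587.3 -169.7  205.6] [ 587.5 -169.6] [12.1 11.7] 64.7
188 200 5 [ 583.5 -173.   195.7] [ 583.  -172.1] [ 2.8 10.8] 22.9
178 188 645 [ 521.5 -165.   180.8] [ 519.8 -169.3] [136.6  93.4] 26.0
165 178 416 [ 531.2 -161.2  174.1] [ 520.5 -153. ] [149.9  94.6] 10.7
150 165 50 [ 557.4 -150.2  158.6] [ 520.7 -152.3] [148.   87.6] 7.2
80 100 189 [ 474.  -186.    86.6] [ 498.2 -176.2] [149.5  91.8] 24.1
8 22 1196 [ 488.4 -176.9   13.7] [ 514.7 -169.3] [207.8 347.5] 26.8
bat 52 70 534 [472.2 246.7  57.3] [478.7 240.9] [53.6 94.7] 45.4
bat 30 50 341 [475.7 227.   39.8] [474.9 242.6] [ 66.9 104.9] 45.9
bat 25 70 938 [474.2 237.7  49.9] [474.3 242.8] [ 67.1 105.9] 46.1
```

View pics/crop1.png

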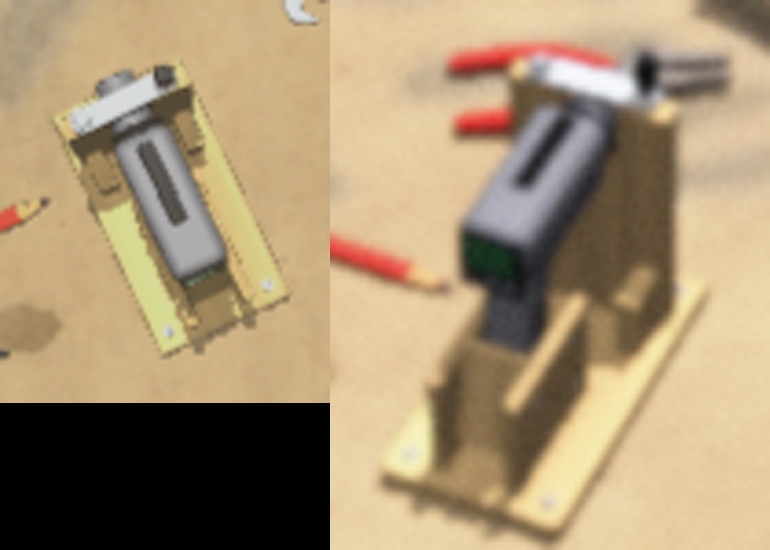

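```bash
python3 - <<'E'
from h import *
A=load("top0.npz");W=cloud(A);p=A["pixels"].astype(int)
W[...,2]+=1.5
hs=cv2.cvtColor(A["pixels"],cv2.COLOR_RGB2HSV)
win=np.zeros((480,640),bool);win[200:305,258:340]=1
S,V=hs[...,1],hs[...,2]
def rect(m,n):
    m=m&win
    k,l,st,ce=cv2.connectedComponentsWithStats(m.astype(np.uint8))
    i=1+np.argmax(st[1:,4]);q=W[l==i]
    r=cv2.minAreaRect(q[:,:2].astype(np.float32))
    vx=cv2.fitLine(q[:,:2].astype(np.float32),cv2.DIST_L2,0,.01,.01).ravel()
    print(n,len(q),q.mean(0).round(1),np.round(r[0],1),np.round(r[1],1),round(r[2],1),'line ang',np.degrees(np.arctan2(vx[1],vx[0])).round(1))
z=W[...,2]
rect((z>165)&(z<192)&(S<60)&(V<200)&(V>100),"housing")
rect((z>170)&(z<192)&(S<60)&(V>=195),"bar")
rect((z>5)&(z<25),"board")
rect((z>202),"knob")
print(np.nanmedian(z[250:265,293:300]))
E
```

```text
housing 554 [ 504.1 -173.7  180.4] [ 506.4 -172.5] [101.1  40.8] 24.6 line ang 25.0
bar 130 [ 572.9 -136.9  182.3] [ 571.7 -134.7] [14.4 63.3] 26.1 line ang -65.3
board 1163 [ 484.8 -181.4   15.1] [ 508.1 -173.1] [189.8 115.6] 24.4 line ang 29.7
knob 25 [ 587.3 -169.7  207.1] [ 587.5 -169.6] [12.1 11.7] 64.7 line ang -80.4
179.7063587142674
```

```bash
cat >> h.py <<'E'
from scipy.spatial.transform import Rotation as Ro
YAW=np.radians(24.8)
def pose(y_az,z=(0,0,-1)):   # tool z along z, tool y horizontal at azimuth (deg)
    a=np.radians(y_az);z=np.array(z,float);z/=np.linalg.norm(z);y=np.array([np.cos(a),np.sin(a),0])
    return Ro.from_matrix(np.stack([np.cross(y,z),y,z],1))
def go(p,R,s,n):
    R0=Ro.from_rotvec(s["orientation"]);p0=np.array(s["position"])
    d=R0.inv().apply(np.array(p)-p0);w=(R0.inv()*R).as_rotvec()
    print("shift tool mm",d.round(1),"norm/row",(d/150/n).round(4),"| turn",w.round(3),"norm/row",(w/.5/n).round(4),"n",n)
def st(s): print("t",round(s["clock"],2),"p",np.round(s["position"],1),"q",np.round(s["joint_positions"],2),"F",np.round(s["contact_force"],1),"w",round(s["width"],3),"g",round(s["gripper_force"],1))
E
python3 - <<'E'
from h import *;from plant import *
s=sense();go([587.5,-169.6,300],Ro.from_rotvec(s["orientation"]),s,20);go([0,0,0],pose(24.8),s,28)
R=Ro.from_rotvec(s["orientation"]).as_matrix();print(R.round(3))
E
```

```text
shift tool mm [611.5 635.  -69.1] norm/row [ 0.2038  0.2117 -0.023 ] | turn [0. 0. 0.] norm/row [0. 0. 0.] n 20
shift tool mm [1.000e-01 6.240e+02 2.308e+02] norm/row [0.     0.1486 0.055 ] | turn [ 1.000e-03  2.000e-03 -2.268e+00] norm/row [ 1.00e-04  2.00e-04 -1.62e-01] n 28
[[ 0.965 -0.261 -0.   ]
 [-0.261 -0.965 -0.002]
 [ 0.     0.002 -1.   ]]
```

>>> step_arm(
  increments=[
    [[0,0,0,0.204,0.212,-0.023,-1],[0,0,0,0.204,0.212,-0.023,-1],[0,0,0,0.204,0.212,-0.023,-1],[0,0,0,0.204,0.212,-0.023,-1],[0,0,0,0.204,0.212,-0.023,-1],[0,0,0,0.204,0.212,-0.023,-1],[0,0,0,0.204,0.212,-0.023,-1],[0,0,0,0.204,0.212,-0.023,-1],[0,0,0,0.204,0.212,-0.023,-1],[0,0,0,0.204,0.212,-0.023,-1],[0,0,0,0.204,0.212,-0.023,-1],[0,0,0,0.204,0.212,-0.023,-1],[0,0,0,0.204,0.212,-0.023,-1],[0,0,0,0.204,0.212,-0.023,-1],[0,0,0,0.204,0.212,-0.023,-1],[0,0,0,0.204,0.212,-0.023,-1],[0,0,0,0.204,0.212,-0.023,-1],[0,0,0,0.204,0.212,-0.023,-1],[0,0,0,0.204,0.212,-0.023,-1],[0,0,0,0.204,0.212,-0.023,-1]],
  ],
)

```text
clock: 2.1
position: [588.3, -171.9, 299.1]
orientation: [-3.114, 0.413, 0.002]
contact_force: [0.8, 0.8, 1.3]
width: 1.002
gripper_force: 0.0
```

```bash
python3 - <<'E'
from h import *;from plant import *
s=sense();st(s);go([587.5,-169.6,300],pose(24.8),s,28)
E
```

```text
t 2.1 p [ 588.3 -171.9  299.1] q [-0.02  0.33  0.09 -0.   -1.34  1.33] F [0.8 0.8 1.3] w 1.002 g 0.0
shift tool mm [-1.4 -2.  -0.9] norm/row [-0.0003 -0.0005 -0.0002] | turn [-1.000e-03  0.000e+00 -2.268e+00] norm/row [-1.00e-04  0.00e+00 -1.62e-01] n 28
```

```bash
python3 - <<'E'
from h import *;from plant import *
s=sense();go([587.5,-169.6,235],pose(-155.2),s,7)
E
```

```text
shift tool mm [-1.3 -2.  64.1] norm/row [-0.0013 -0.0019  0.0611] | turn [0.    0.001 0.874] norm/row [1.000e-04 3.000e-04 2.497e-01] n 7
```

>>> step_arm(
  increments=[
    [[0,0,0.25,0,0,0.06,0.1],[0,0,0.25,0,0,0.06,0.1],[0,0,0.25,0,0,0.06,0.1],[0,0,0.25,0,0,0.06,0.1],[0,0,0.25,0,0,0.06,0.1],[0,0,0.25,0,0,0.06,0.1],[0,0,0.25,0,0,0.06,0.1],[0,0,0,0,0,0,0.1],[0,0,0,0,0,0,0.1]],
  ],
)

```text
clock: 3.0
position: [587.8, -170.3, 236.3]
orientation: [2.648, -1.69, -0.001]
contact_force: [0.8, 0.5, -0.4]
width: 0.452
gripper_force: 0.0
```

```bash
python3 - <<'E'
from h import *;from plant import *
s=sense();st(s);go([587.5,-169.6,196],pose(-155.2),s,1)
c=read_camera("wrist");cv2.imwrite("pics/w1.png",c["pixels"][:,:,::-1]);np.savez("w1.npz",**c)
W=cloud(c);z=W[...,2];V=c["pixels"].max(-1)
m=(z>196)&(z<216)&(np.hypot(W[...,0]-587,W[...,1]+170)<25);q=W[m];print(len(q))
r=cv2.minAreaRect(q[:,:2].astype(np.float32));print(q.mean(0),r,np.median(q[:,2]))
c=read_camera("top");W=cloud(c);np.savez("top1.npz",**c)
E
```

```text
t 3.0 p [ 587.8 -170.3  236.3] q [-0.02  0.36 -0.02  0.   -1.2   0.45] F [ 0.8  0.5 -0.4] w 0.452 g 0.0
shift tool mm [-0.7 -0.  40.3] norm/row [-4.900e-03 -2.000e-04  2.689e-01] | turn [0.001 0.    0.002] norm/row [0.0016 0.0005 0.0036] n 1
514
[ 591.09324595 -169.84800115  206.52826   ] ((590.4927978515625, -168.73313903808594), (13.497540473937988, 12.766192436218262), 31.078388214111328) 207.96967646436548
```

View pics/w1.png

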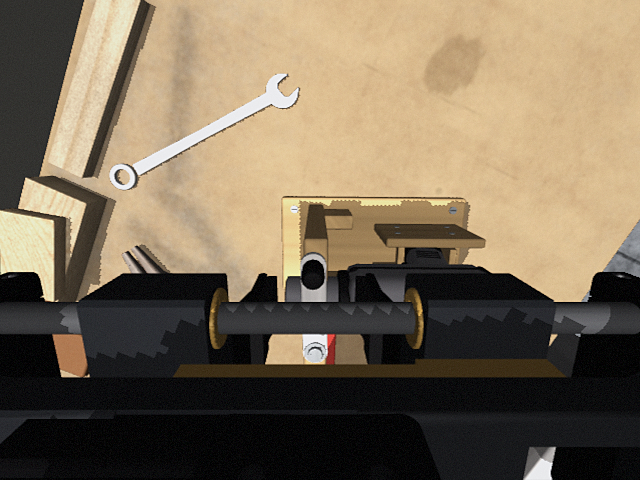

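>>> step_arm(
  increments=[
    [[0,0,0,-0.005,-0.008,0.09,0.1],[0,0,0,0,0,0.09,0.1],[0,0,0,0,0,0.088,0.1],[0,0,0,0,0,0,0.9],[0,0,0,0,0,0,0.9],[0,0,0,0,0,0,0.9],[0,0,0,0,0,0,0.9]],
  ],
  squeeze=4,
)

```text
clock: 3.8
position: [589.1, -169.1, 197.0]
orientation: [-2.646, 1.693, -0.002]
contact_force: [-0.4, 0.6, -0.9]
width: 0.17
gripper_force: 0.0
```

```bash
python3 - <<'E'
from h import *;from plant import *
s=sense();st(s)
# constant row step for an arc about pivot: 12 rows x 7.5deg, world anticlockwise
c=np.radians(24.8);piv=np.array(s["position"][:2])+62*np.array([-np.sin(c),np.cos(c)])
p=np.array(s["position"]);R=Ro.from_rotvec(s["orientation"])
d=np.radians(7.6);G=Ro.from_rotvec([0,0,d]);v=p-np.r_[piv,p[2]];p1=np.r_[piv,p[2]]+G.apply(v)
sh=R.inv().apply(p1-p);w=(R.inv()*(G*R)).as_rotvec();print(sh/150,w/.5,piv)
E
```

```text
t 3.8 p [ 589.1 -169.1  197. ] q [-0.02  0.39 -0.07  0.   -1.11  0.45] F [-0.4  0.6 -0.9] w 0.17 g 0.0
[-3.67203757e-03 -5.46631963e-02  5.83140132e-05] [ 1.92608693e-04 -2.95946469e-04 -2.65289811e-01] [ 563.09808619 -112.82036407]
```

>>> step_arm(
  increments=[
    [[0,0,0,0,0,0,1],[0,0,0,0,0,0,1],[0,0,-0.265,-0.0037,-0.0547,0,1],[0,0,-0.265,-0.0037,-0.0547,0,1],[0,0,-0.265,-0.0037,-0.0547,0,1],[0,0,-0.265,-0.0037,-0.0547,0,1],[0,0,-0.265,-0.0037,-0.0547,0,1],[0,0,-0.265,-0.0037,-0.0547,0,1],[0,0,-0.265,-0.0037,-0.0547,0,1],[0,0,-0.265,-0.0037,-0.0547,0,1],[0,0,-0.265,-0.0037,-0.0547,0,1],[0,0,-0.265,-0.0037,-0.0547,0,1],[0,0,-0.265,-0.0037,-0.0547,0,1],[0,0,-0.265,-0.0037,-0.0547,0,1],[0,0,0,0,0,0,1]],
  ],
)

```text
clock: 5.3
position: [617.8, -85.0, 196.9]
orientation: [-3.062, -0.704, 0.001]
contact_force: [-2.1, -0.4, 1.6]
width: 0.157
gripper_force: 4.0
```

```bash
python3 - <<'E'
from h import *;from plant import *
s=sense();st(s)
p=np.array(s["position"][:2])-[563.1,-112.8];print(np.degrees(np.arctan2(p[1],p[0]))-24.8, np.hypot(*p))
E
```

```text
t 5.3 p [617.8 -85.  196.9] q [ 0.12  0.41 -0.04  0.   -1.12  1.9 ] F [-2.1 -0.4  1.6] w 0.157 g 4.0
2.103839401328244 61.3428124614681
```

>>> step_arm(
  increments=[
    [[0,0,0,0,0,0,0.1],[0,0,0,0,0,0,0.1],[0,0,0,0,0,-0.2,0.1],[0,0,0,0,0,-0.2,0.1],[0,0,0,0,0,-0.2,-0.6],[0,0,0,0,0,0,-0.6]],
  ],
)

```text
clock: 5.9
position: [621.0, -86.2, 291.6]
orientation: [3.06, 0.7, 0.016]
contact_force: [0.6, 0.2, 1.0]
width: 0.55
gripper_force: 0.0
```

```bash
python3 - <<'E'
from h import *;from plant import *
s=sense();st(s)
c=YAW;hx=np.array([np.cos(c),np.sin(c),0]);hz=np.array([0,0,1.])
z=np.sin(np.radians(20))*hx-np.cos(np.radians(20))*hz
O=np.array([514,-169.2,159])
go(O-3*hx-4*hz-110*z,pose(-65.2,z),s,4)
c=read_camera("top");W=cloud(c);np.savez("top2.npz",**c);S=cv2.cvtColor(c["pixels"],cv2.COLOR_RGB2HSV)
c2=read_camera("wrist");np.savez("w2.npz",**c2)
o=cv2.resize(c["pixels"][190:310,250:350,::-1],(400,480),interpolation=cv2.INTER_CUBIC)
cv2.imwrite("pics/s2.png",np.hstack([o,cv2.resize(c2["pixels"][:,:,::-1],(400,480))]))
E
```

```text
t 5.9 p [621.  -86.2 291.6] q [ 0.12  0.35  0.11  0.   -1.32  1.9 ] F [0.6 0.2 1. ] w 0.55 g 0.0
shift tool mm [-173.4   27.4   31.8] norm/row [-0.2889  0.0457  0.053 ] | turn [0.002 0.34  0.018] norm/row [0.001  0.17   0.0088] n 4
```

View pics/s2.png

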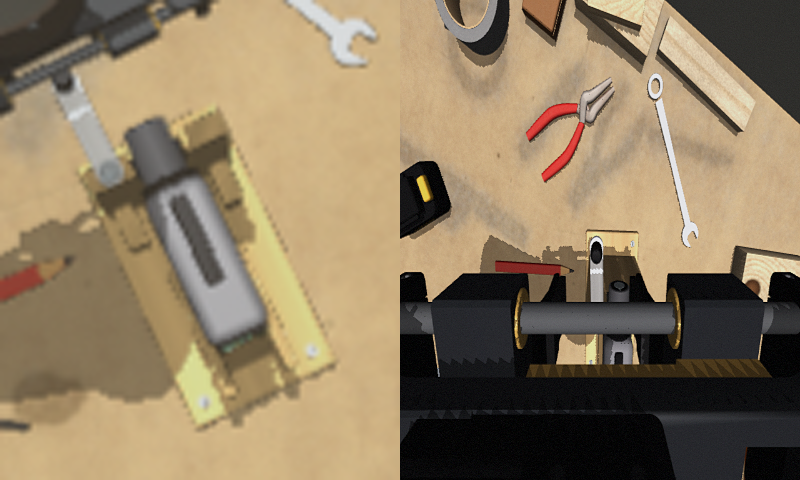

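>>> step_arm(
  increments=[
    [[0,0,0,-0.289,0.046,0.05,-0.6],[0,0,0,-0.289,0.046,0.05,-0.6],[0,0,0,-0.289,0.046,0.05,-0.6],[0,0,0,-0.289,0.046,0.05,-0.6],[0,0.17,0.009,0,0,0,-0.6],[0,0.17,0.009,0,0,0,-0.6],[0,0.17,0.009,0,0,0,-0.6],[0,0.17,0.009,0,0,0,-0.6],[0,0,0,0,0,0,-0.6]],
  ],
)

```text
clock: 6.9
position: [472.4, -186.4, 254.9]
orientation: [-2.953, -0.643, -0.504]
contact_force: [0.6, -0.3, 0.5]
width: 0.799
gripper_force: 0.0
```

```bash
cat > fin.py <<'E'
from h import *;from plant import *
hx=np.array([np.cos(YAW),np.sin(YAW),0]);hz=np.array([0,0,1.])
z=np.sin(np.radians(20))*hx-np.cos(np.radians(20))*hz
O=np.array([514,-169.2,159])
s=sense();st(s)
E
python3 - <<'E'
from fin import *
go(O-3*hx-4*hz,pose(-65.2,z),s,4)
c=read_camera("top");W=cloud(c)
h=cv2.cvtColor(c["pixels"],cv2.COLOR_RGB2HSV);W2=cloud(load("top2.npz"));P=load("top2.npz")["pixels"]
h=cv2.cvtColor(P,cv2.COLOR_RGB2HSV);m=np.zeros((480,640),bool);m[200:305,258:340]=1
m&=(W2[...,2]>160)&(W2[...,2]<190)&(h[...,1]<60)
q=W2[m]-O; L=np.c_[q@hx,q@np.array([-hx[1],hx[0],0])]
for a in(-55,-40,-20,0,20,35,60,75):
    k=L[abs(L[:,0]-a)<6,1];k=k[abs(k)<26]
    if len(k):print(a,np.percentile(k,[3,97]).round(1),round(np.mean(k),1),len(k))
E
```

```text
t 6.9 p [ 472.4 -186.4  254.9] q [-0.18  0.07 -0.3  -0.25 -0.94  2.3 ] F [ 0.6 -0.3  0.5] w 0.799 g 0.0
shift tool mm [  6.4   2.3 108.2] norm/row [0.0107 0.0038 0.1803] | turn [-0.004  0.01  -0.005] norm/row [-0.0022  0.005  -0.0024] n 4
-55 [-17.7  18.5] 0.6 76
-40 [-18.1  19.1] 0.6 80
-20 [-18.2  19.5] 0.8 81
0 [-19.7  18.7] -0.5 82
20 [-18.6  18.7] 0.0 78
35 [-18.3  18. ] -0.1 72
60 [-13.8  24.6] 1.4 58
75 [-12.4  24.9] 3.6 59
```

>>> step_arm(
  increments=[
    [[-0.004,0.01,-0.005,0.021,0.008,0.14,-0.6],[-0.004,0.01,-0.005,0.021,0.008,0.14,-0.6],[0,0,0,0,0,0.16,-0.6],[0,0,0,0,0,0.16,-0.6],[0,0,0,0,0,0.12,-0.6],[0,0,0,0,0,0,-0.6]],
  ],
)

```text
clock: 7.55
position: [513.2, -169.2, 153.1]
orientation: [-2.951, -0.656, -0.51]
contact_force: [0.7, -0.8, -0.1]
width: 0.803
gripper_force: 0.0
```

```bash
python3 - <<'E'
from fin import *
go(O-3*hx-4*hz,pose(-65.2,z),s,4)
E
```

```text
t 7.55 p [ 513.2 -169.2  153.1] q [-0.14  0.22 -0.38 -0.29 -0.7   2.34] F [ 0.7 -0.8 -0.1] w 0.803 g 0.0
shift tool mm [-1.5  0.3 -2.5] norm/row [-0.0025  0.0006 -0.0042] | turn [-0.004  0.006  0.004] norm/row [-0.0019  0.003   0.002 ] n 4
```

>>> step_arm(
  increments=[
    [[0,0,0,0,0,0,1],[0,0,0,0,0,0,1],[0,0,0,0,0,0,1],[0,0,0,0,0,0,1],[0,0,0,0,0,0,1],[0,0,0,0,0,0,1]],
  ],
  squeeze=35,
)

```text
clock: 8.15
position: [514.3, -170.3, 157.7]
orientation: [-2.952, -0.656, -0.524]
contact_force: [-0.7, 0.1, 3.1]
width: 0.476
gripper_force: 34.8
```

```bash
python3 - <<'E'
from fin import *
dr=0.208*hx+0.978*hz
go(np.array(s["position"])+90*dr,Ro.from_rotvec(s["orientation"]),s,6)
E
```

```text
t 8.15 p [ 514.3 -170.3  157.7] q [-0.14  0.22 -0.38 -0.29 -0.7   2.34] F [-0.7  0.1  3.1] w 0.476 g 34.8
shift tool mm [ 47.8   0.3 -76.2] norm/row [ 0.0531  0.0004 -0.0847] | turn [0. 0. 0.] norm/row [0. 0. 0.] n 6
```

>>> step_arm(
  increments=[
    [[0,0,0,0.027,0,-0.042,1],[0,0,0,0.035,0,-0.057,1],[0,0,0,0.035,0,-0.057,1],[0,0,0,0.035,0,-0.057,1],[0,0,0,0.035,0,-0.057,1],[0,0,0,0.035,0,-0.057,1],[0,0,0,0.035,0,-0.057,1],[0,0,0,0.035,0,-0.057,1],[0,0,0,0.035,0,-0.057,1],[0,0,0,0.035,0,-0.057,1],[0,0,0,0,0,0,1]],
  ],
)

```text
clock: 9.25
position: [533.0, -161.8, 254.7]
orientation: [-2.952, -0.657, -0.528]
contact_force: [0.4, 0.2, -1.1]
width: 0.477
gripper_force: 34.8
```

```bash
python3 - <<'E'
from fin import *
for n in("scene","top"):
    c=read_camera(n);np.savez(n+"3.npz",**c);cv2.imwrite(f"pics/{n}3.png",c["pixels"][:,:,::-1])
a=cv2.imread("pics/scene3.png");b=cv2.imread("pics/top3.png")
cv2.imwrite("pics/s3.png",np.hstack([cv2.resize(a[100:300,240:400],(400,500),interpolation=cv2.INTER_CUBIC),cv2.resize(b[150:330,200:344],(400,500),interpolation=cv2.INTER_CUBIC)]))
E
```

```text
t 9.25 p [ 533.  -161.8  254.7] q [-0.11  0.14 -0.23 -0.22 -0.91  2.23] F [ 0.4  0.2 -1.1] w 0.477 g 34.8
```

View pics/s3.png

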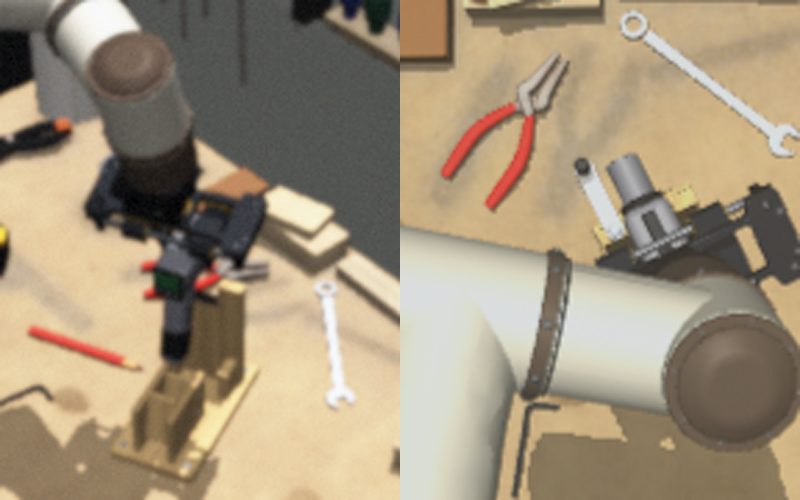

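```bash
cat >> fin.py <<'E'
M=np.array([474.5,242.8,30]);
REL=Ro.from_rotvec([-2.952,-.656,-.526]).inv()*Ro.from_rotvec([0,0,YAW]); OFF=np.array([0,-.5,-2.])
def target(psi=75,pitch=45,dist=150):
    Rt=Ro.from_euler("ZY",[psi,pitch],degrees=True);d=Rt.apply([1,0,0])
    return M-(dist+88)*d+Rt.apply(OFF), Rt*REL.inv()
E
python3 - <<'E'
from fin import *
T,R=target();print(T)
go(T+[0,0,80],Ro.from_rotvec(s["orientation"]),s,7)
go(T,R,s,12)
E
```

```text
t 9.35 p [ 531.8 -161.5  252.7] q [-0.11  0.14 -0.23 -0.23 -0.91  2.23] F [-0.4  1.1 -1.3] w 0.48 g 34.8
[431.05991446  78.74754202 196.87720036]
shift tool mm [  18.3 -260.3  -19.7] norm/row [ 0.0174 -0.2479 -0.0187] | turn [0. 0. 0.] norm/row [0. 0. 0.] n 7
shift tool mm [  -9.1 -260.4   55.5] norm/row [-0.0051 -0.1447  0.0308] | turn [-0.036 -0.731 -0.898] norm/row [-0.0059 -0.1218 -0.1497] n 12
```

>>> step_arm(
  increments=[
    [[0,0,0,0.018,-0.1,-0.05,1],[0,0,0,0.018,-0.23,-0.05,1],[0,0,0,0.018,-0.26,-0.03,1],[0,0,0,0.018,-0.26,0,1],[0,0,0,0.018,-0.26,0,1],[0,0,0,0.018,-0.26,0,1],[0,0,0,0.018,-0.23,0,1],[0,0,0,0,-0.13,0,1],[0,0,0,0,0,0,1]],
  ],
)

```text
clock: 10.25
position: [430.6, 79.5, 276.2]
orientation: [-2.95, -0.662, -0.521]
contact_force: [0.4, -0.8, -1.5]
width: 0.476
gripper_force: 34.8
```

>>> step_arm(
  increments=[
    [[-0.006,-0.122,-0.15,0,0,0,1],[-0.006,-0.122,-0.15,0,0,0,1],[-0.006,-0.122,-0.15,0,0,0,1],[-0.006,-0.122,-0.15,0,0,0,1],[-0.006,-0.122,-0.15,0,0,0,1],[-0.006,-0.122,-0.15,0,0,0,1],[-0.006,-0.122,-0.15,0,0,0,1],[-0.006,-0.122,-0.15,0,0,0,1],[-0.006,-0.122,-0.15,0,0,0,1],[-0.006,-0.122,-0.15,0,0,0,1],[-0.006,-0.122,-0.15,0,0,0,1],[-0.006,-0.122,-0.15,0,0,0,1],[0,0,0,0,0,0,1],[0,0,0,0,0,0,1]],
  ],
)

```text
clock: 11.65
position: [432.3, 78.0, 276.2]
orientation: [2.245, 1.731, -0.496]
contact_force: [-0.4, -0.7, -1.4]
width: 0.477
gripper_force: 34.8
```

```bash
python3 - <<'E'
from fin import *
T,R=target();go(T,R,s,4)
a=read_camera("scene");b=read_camera("top");np.savez("scene4.npz",**a);np.savez("top4.npz",**b)
cv2.imwrite("pics/s4.png",np.hstack([cv2.resize(a["pixels"][100:300,160:320,::-1],(400,500),interpolation=cv2.INTER_CUBIC),cv2.resize(b["pixels"][180:330,130:250,::-1],(400,500),interpolation=cv2.INTER_CUBIC)]))
E
```

```text
t 11.65 p [432.3  78.  276.2] q [ 0.72  0.17 -0.34  0.24 -1.44  2.09] F [-0.4 -0.7 -1.4] w 0.477 g 34.8
shift tool mm [33.7 -1.3 71.8] norm/row [ 0.0562 -0.0022  0.1197] | turn [-0.001  0.001 -0.   ] norm/row [-0.0004  0.0004 -0.0001] n 4
```

View pics/s4.png

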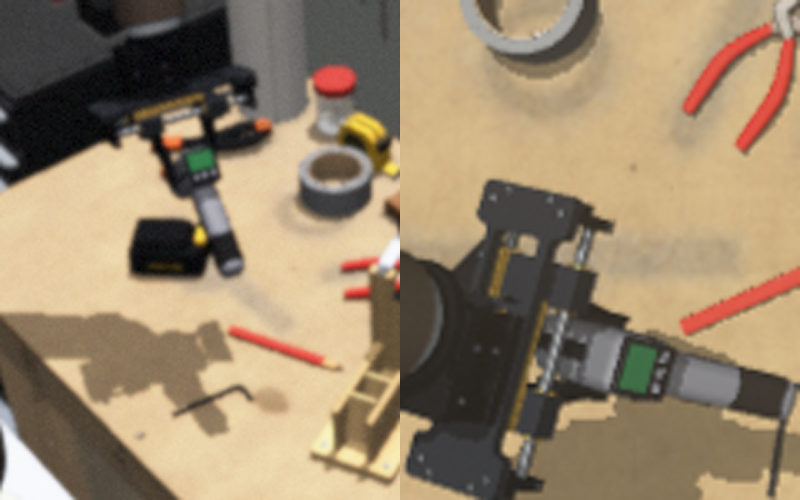

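>>> step_arm(
  increments=[
    [[0,0,0,0.056,-0.002,0.12,1],[0,0,0,0.056,-0.002,0.12,1],[0,0,0,0.056,-0.002,0.12,1],[0,0,0,0.056,-0.002,0.12,1],[0,0,0,0,0,0,1],[0,0,0,0,0,0,1],[0,0,0,0,0,0,1]],
  ],
)

```text
clock: 12.45
position: [431.7, 78.9, 198.7]
orientation: [2.243, 1.733, -0.492]
contact_force: [0.8, -0.2, -1.7]
width: 0.481
gripper_force: 34.8
```

```bash
python3 - <<'E'
from fin import *
T,R=target();go(T,R,s,4)
Rt=Ro.from_rotvec(s["orientation"])*REL;o=np.array(s["position"])-Rt.apply(OFF);d=Rt.apply([1,0,0])
print("origin",o,"dir",d,"muzzle",o+88*d,"miss",np.linalg.norm(np.cross(M-o,d)),"dist",np.linalg.norm(M-o-88*d))
ph=np.degrees(np.arcsin(-d[2]));print("pitch",ph)
for n in("scene","top"):
    c=read_camera(n);np.savez(n+"5.npz",**c);W=cloud(c)
    h=cv2.cvtColor(c["pixels"],cv2.COLOR_RGB2HSV)
    q=Rt.inv().apply((W-o).reshape(-1,3)).reshape(W.shape)
    f=lambda m:(m.sum(),np.nanmedian(q[m],0).round(1))
    g=(h[...,0]>45)&(h[...,0]<85)&(h[...,1]>100)&(np.linalg.norm(q,axis=-1)<120)
    print(n,"green",f(g))
    if g.sum()>20:
        P=q[cv2.dilate(g.astype(np.uint8),np.ones((3,3)))>0];P=P[abs(P[:,0]+60)<12];A=np.c_[P[:,1:],np.ones(len(P))];print(" plane x=ay+bz+c",np.linalg.lstsq(A,P[:,0],rcond=None)[0].round(3))
    gr=(q[...,2]<-35)&(q[...,2]>-150)&(abs(q[...,1])<30)&(q[...,0]>-90)&(q[...,0]<30)&(W[...,2]>40)
    for zz in(-50,-70,-90,-110,-125):
        m=gr&(abs(q[...,2]-zz)<8)
        if m.sum()>5:print(" grip",zz,m.sum(),np.nanpercentile(q[m],[4,50,96],axis=0).round(1)[:,:2].tolist())
    m=gr&(q[...,2]<-100);print(" foot min z",np.nanpercentile(q[m][:,2],[1,3]) if m.sum() else 0)
a=load("scene5.npz");cv2.imwrite("pics/s5.png",cv2.resize(a["pixels"][110:290,180:340,::-1],(640,600)[::1],interpolation=cv2.INTER_CUBIC))
E
```

```text
t 12.45 p [431.7  78.9 198.7] q [ 0.72  0.23 -0.46  0.25 -1.25  2.04] F [ 0.8 -0.2 -1.7] w 0.481 g 34.8
shift tool mm [ 0.4 -0.6  1.8] norm/row [ 0.0007 -0.001   0.0029] | turn [ 0.002 -0.001  0.   ] norm/row [ 0.0011 -0.0003  0.0002] n 4
origin [431.59010162  80.41287857 200.07214316] dir [ 0.18351199  0.68331555 -0.70668466] muzzle [447.73915705 140.5446472  137.88389339] miss 1.7710403086363422 dist 151.03388475413956
pitch 44.96580608096442
scene green (np.int64(70), array([-63.5,  -3.7,   5.5]))
 plane x=ay+bz+c [-3.0000e-02  2.9000e-02 -6.3546e+01]
 grip -50 60 [[-54.6, -17.1], [-45.6, -0.5], [-30.8, 12.2]]
 grip -70 60 [[-59.9, -15.9], [-49.1, -1.0], [-34.3, 11.8]]
 grip -90 63 [[-62.3, -15.9], [-54.4, -0.6], [-40.5, 12.5]]
 grip -110 61 [[-68.1, -15.4], [-59.2, 0.4], [-42.6, 12.5]]
 grip -125 49 [[-69.4, -13.2], [-57.7, 0.7], [-39.9, 12.3]]
 foot min z [-131.57902372 -130.35985035]
top green (np.int64(71), array([-63. ,  -0.4,   3.6]))
 plane x=ay+bz+c [-1.500e-02 -3.600e-02 -6.259e+01]
 grip -50 85 [[-50.8, -13.2], [-46.3, 0.9], [-39.7, 15.2]]
 grip -70 80 [[-55.0, -13.1], [-50.3, 0.9], [-41.0, 15.9]]
 grip -90 78 [[-59.3, -12.9], [-55.5, 0.3], [-50.2, 15.3]]
 grip -110 76 [[-64.0, -12.9], [-59.8, 0.6], [-53.5, 14.8]]
 grip -125 37 [[-63.9, -12.4], [-61.6, 0.1], [-55.5, 13.3]]
 foot min z [-127.87091023 -126.36397009]
```

View pics/s5.png

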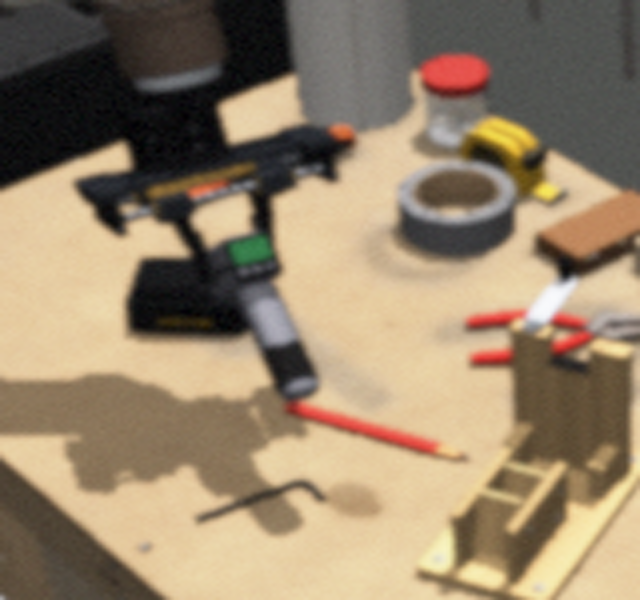

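```bash
python3 -c "
from plant import *
print(hand_in())"
```

```text
the job is handed in; nothing more can be done
None
```

I handed the job in at about 12.5 s on the robot's clock: keeper open about 92°, and the thermometer drawn from the plywood holder. It is still held, aimed 45° down at the middle of the loose battery from about 15 cm, with an estimated miss of about 2 mm; no verdict came back.

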